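# Make room in the extending book rack

## Robot

A 6-joint arm with a two-finger parallel gripper is mounted at the origin on the work surface. World frame = base frame: x ahead of the robot, y to its left, z up, the work surface at z = 0. Lengths are in m, angles in rad, forces in N, time in s.
With the tool pointing down it reaches from about 0.3 to 0.775 m from the base axis. Payload 14.6 kg.
Tool frame: the origin (TCP) lies between the finger pads; the fingertips stand 19 mm ahead of it and the grasp point (between the pads) is the TCP; z points along the fingers, y is the direction in which the jaws open and shut (so a half turn about z gives the same grasp; the last joint's range is limited). The gripper opens to 94 mm and grips with 3 to 60 N. Pads are 16 mm wide; open, the fingers measure 119 mm over their backs; the gripper's body (75 mm by 177 mm) begins 78 mm behind the grasp point.
Start: joints at [1.085, 0.3, 1.521, -0, 1.321, -0.067], TCP at [0.224, 0.502, 0.224] pointing down, gripper open.
Joint ranges: [-3.03, 3.03], [-0.79, 2.21], [0.23, 2.52], [-1.04, 4.18], [0, 3.07], [-2.55, 2.55]. Speed limits (rad/s): [2.22, 2.22, 2.57, 3.14, 3.14, 3.14].

## Interface

Orientations are given as [roll, pitch, yaw] about the fixed x, y, z axes, in that order (R = Rz(yaw) Ry(pitch) Rx(roll)).
In Python, from station import telemetry, vision, ctrl gives the robot as it stands. The module is installed in compiled form; this text tells all that it offers.
- The arm moves only by the shell command python3 -m creep 'ROWS' [FORCE]. ROWS is JSON, a list of rows, each a list of 3 entries, a list of its own where there are three numbers: the shift along the tool's x, y, z in units of 50 mm (1.0 is 50 mm), then the turn about the tool's z in units of 8 degrees (1.0 is 8 degrees), then the opening, from 0 (shut) to 1 (fully open). In form: [[[tx, ty, tz], twist, gripper], ...]. A call has 1 to 12 rows; each row is the pose to reach, as a shift and turn from the pose commanded when the call began, along the tool's axes at that moment; what a row does not reach only later rows make up. A row lasts 1/10 s, in which the tool goes at most 50 mm and 8.59 degrees, less where a joint would pass 70% of its speed; a pose out of reach is approached as far as the arm can. A call with a gripper value outside its range is refused whole. The fingers move at their own pace and stop on an object; FORCE is the grip in N (left out, the last holds). Time passes only in rows, so rows that repeat a pose let the fingers close. It gives the time, the measured TCP pose, the force and the opening at its end, in the units of the state.
- telemetry.get_obs(): the state, without advancing time (a new reading comes with each control period).
- vision.camera(name): name is "side" or "top"; returns a dict with "img" (480x640x3 uint8, red, green, blue), "depth" (480x640 float32, m along the optical axis (not along the pixel's ray), 0 where there is no reading), "vertical_fov" (degrees; the focal length in pixels is half the picture's height over the tangent of half this angle, whatever the lens; pixels are square), "cx", "cy" (the principal point, pixels), "dist" ([k1, k2, p1, p2, k3] as OpenCV has them; the pictures are not rectified), "extrinsics" (4x4, takes a point from camera to world coordinates). Camera axes: x right, y down, z forward; pixel columns grow to the right and rows downward; lengths in m; the calibration is good to about 2 mm. A picture is of the moment at which its call begins.
- ctrl.hand_in(): hands the job in, once; it reports no verdict.
The state is a dict: "time_s": time; "qpos": joint angles; "joint_vel": joint speeds; "tau": joint torques, N m; "ee_pos": TCP position; "eef_rot": TCP orientation; "force": force on the tool from outside, world axes, zero at the start; "moment": the same for the moment, N m; "grip_width": finger opening in m.
Only numpy, scipy, OpenCV 4.12 (cv2) and the standard library are available. Lean on these libraries where they do the work, as an engineer would, in place of code of your own. Each camera call takes 0.05 s, during which the arm holds its last target.

## Task

The little extending book rack is full. Press in the spring pin on its sliding tube and slide that end outwards to the very next hole, so that the pin springs out again and locks; then take the loose thick book that stands on the table beside the rack, lower it gently upright into the gap between the rack's books and the sliding end until its foot is down on the tray, and let go. Keep the other books in the rack and leave everything else on the table as it stands.

Things in the scene. Friction and masses are not known exactly. Their poses are not given: they have to be found in the camera images.
- rack: The fixed extending book rack. Origin on the table under the tray's origin; z up, x away from the robot, y along the row of books. Base plate 160 x 370 x 8 mm, y -265 to 105. The blue steel tray above leans back towards the robot by 30 degrees. Free space above and beside the sliding tube; its lower parts stay under the tube.
- tray: The rack's tray. z square to its floor (30 deg from vertical, top towards the robot), x along the floor away from the robot, rising, y along the row and the tube. Origin on the floor's top, mid-depth, 100 mm above the table, at the sliding end plate's inner face when closed. mm: floor x -65..59, y -80..104; back plate (robot side) face x -58, 60 high; fixed end face y 92, 95 high; three books fill y 2..92.
- slide_end (a joint): How far the sliding end is drawn out, m: 0 closed (start), grows as it moves along the tray's -y. Holes at 0, 0.036 and 0.072, 1 mm play each way, stop at 0.073. Sliding friction 3 N; about 8 N more at first, until the pressed pin is under the wall. Locked while the pin is out; as the next hole comes over the pin it springs out by itself, if nothing presses it.
- sleeve_mid (a point): Centre of the sliding aluminium tube, 28 x 28 mm, 150 long in y; axes as the tray's. At its +y end the sliding end plate: 4 mm thick, inner face 79 mm from this point, 112 mm in x, top at tray z 97. In its +x face (turned away from the robot and up) three dark holes 13 mm across at y -33, +3, +39 from here, mid-height; the pin starts in the first. The tube moves, the pin stays.
- pin_tip (a point): Centre of the outer end of the round steel spring pin, 11 mm across, 6 mm proud of the tube's +x face, at tray x 20, y -112, z 30 mm when out. It sits on the fixed inner rail and moves only along x. Two fingers closed across the tube's two x faces at the pin press it flush and hold the tube at once. The rail's foot, 34 mm wide, z up to 48, is at tray y -245 to -257.
- pin (a joint): How far the pin is pressed in, m: 0 out (locked in a hole), 0.006 flush with the tube's face, which frees the tube to slide (its bevel then rides under the wall, at 0.0075); limit 0.0088. Spring: 3 N at 0, about 8 N flush.
- newbook_mid (a point): Centre of the loose thick book to put in: plain brown cover, 148 mm tall (z), 105 deep (x, spine at +x), 30 thick (y), about 0.28 kg. It stands upright on the table left or right of the rack, turned up to 0.6 rad, spine away from the robot. In the rack its z and x lie along the tray's z and x. The gap is about 38 mm wide, the book stands 48 mm above its neighbours.
- newbook: The same book; origin at the centre of its underside, axes as above.
- kept0_mid (a point): Centre of a grey small book in the rack: 100 mm tall, 90 mm deep, 34 mm thick, loose, next to the fixed end, leaning in the tray (only its position matters; its axes are upright).
- kept1_mid (a point): Centre of a blue small book in the rack: 100 mm tall, 90 mm deep, 26 mm thick, loose, in the middle, leaning in the tray (only its position matters; its axes are upright).
- kept2_mid (a point): Centre of a brown small book in the rack: 100 mm tall, 90 mm deep, 30 mm thick, loose, next to the sliding end, leaning in the tray (only its position matters; its axes are upright).
- card_box: Bystander. Closed cardboard card box 66 x 66 x 100 mm high (at the other side of the rack from the book). Origin at the centre of its underside.
- mug: Bystander. White mug 80 mm across, 90 high, handle at +y. Origin at the centre of its underside.
- pen_pot: Bystander. Dark pen pot 72 mm across, 95 high with pens to 150. Origin at the centre of its underside.
- bookend: Bystander. Steel L-shaped bookend, foot 100 x 90 mm, 120 high at +x. Origin at the centre of its underside.
- tape_dispenser: Bystander. Grey tape dispenser 50 x 120 mm, 66 high. Origin at the centre of its underside.
- wood_stamp: Bystander. Wooden hand stamp 60 x 30 mm, 70 high. Origin at the centre of its underside.
- succulent: Bystander. Small terracotta pot 88 mm across with a plant, 130 high. Origin at the centre of its underside.
Not all that is in view belongs to the job. Leave any red look-alike of the part that bears kept1_mid alone.

How it is judged:
On the way, in this order (a step that is already met when the one before it is completed fails the run):
1. the pin is pressed flush at the first hole (value of joint pin above 0.0045 m and value of joint slide_end below 0.006 m), for 0.02 s.
2. the sliding end is at the next hole and the pin has sprung out (value of joint slide_end between 0.0335 and 0.0385 m and value of joint pin below 0.0015 m), for 0.3 s.
3. the thick book stands in the gap (y of newbook_mid in the frame of tray between -0.034 and 0.004 m and x of newbook_mid in the frame of tray between -0.03 and 0.03 m and z of newbook_mid in the frame of tray between 0.066 and 0.08 m and angle between the z axis of newbook_mid and the z axis of tray, either way round below 0.17 rad and angle between the y axis of newbook_mid and the y axis of tray, either way round below 0.2 rad), for 0.2 s.
At the end, for the whole second after the job is handed in: Sliding end at the second hole (36 +- 2.5 mm), pin out; the thick book released and at rest in the gap, foot on the tray floor (centre 66-80 mm above it, within 30 mm of mid-depth), in line with the tray within 10 degrees; the other three books still down in the tray, within 30 mm of their start (all of step 2 and all of step 3 and z of kept0_mid in the frame of tray between 0.042 and 0.06 m and distance of each of kept0_mid, kept1_mid, kept2_mid from where it was at the start of the episode below 0.03 m and z of kept1_mid in the frame of tray between 0.042 and 0.06 m and z of kept2_mid in the frame of tray between 0.042 and 0.06 m and linear speed of newbook below 0.02 m/s and contact force between the fingers and newbook below 0.1 N); the robot touches nothing.
It fails at once if another thing on the table is shoved over 30 mm or tipped (distance of any of card_box, mug, pen_pot, bookend, tape_dispenser, wood_stamp, succulent from where it was at the start of the episode above 0.03 m or angle between any of card_box, mug, pen_pot, bookend, tape_dispenser, wood_stamp, succulent's own z axis and vertical above 0.35 rad).
It fails at once if the book is dropped or slammed into the tray (over 0.5 m/s with its foot within 40 mm of the tray floor, inside the rack) (z of newbook in the frame of tray between -0.005 and 0.04 m and x of newbook in the frame of tray between -0.04 and 0.04 m and y of newbook in the frame of tray between -0.05 and 0.02 m and linear speed of newbook above 0.5 m/s).
It also fails if it takes over 51 s, if anything falls off the work surface, if the arm or the gripper's body presses on something with over 40 N, if the wrist force passes 120 N, or if a joint passes its speed limit or range.

## Working session

There is one attempt and no reset: what is moved stays moved. The work goes in short steps, Python scripts to look and compute and a shell command to move; the robot and the scene stay as the last step left them, time stands still between calls to the robot, and variables do not carry over. Pictures are saved under pics/ and viewed, and the job is handed in when it is done.

```bash
mkdir -p pics; ls; python3 - <<'E'
from station import telemetry, vision
import cv2,numpy as np
print(telemetry.get_obs())
for n in("side","top"):
    c=vision.camera(n); cv2.imwrite(f"pics/{n}0.png",c["img"][:,:,::-1]); np.savez(f"pics/{n}0.npz",**c)
    print(n,c["vertical_fov"],c["cx"],c["cy"],c["dist"],np.round(c["extrinsics"],4).tolist())
E
```

```text
pics
{'time_s': 0.0, 'qpos': array([ 1.08541236e+00,  3.00477459e-01,  1.52155599e+00,  1.55066254e-05,
        1.32068635e+00, -6.66021054e-02]), 'joint_vel': array([-0.00174129,  0.00011149, -0.00083949,  0.00052433,  0.00060016,
       -0.00062865]), 'tau': array([-7.49063183e-04, -5.31810093e+01, -3.52744353e+01,  7.07768602e-02,
        2.43422430e-02, -9.95453934e-05]), 'ee_pos': array([0.22355027, 0.50227001, 0.22389344]), 'eef_rot': array([-3.14046901e+00, -9.00012238e-05,  2.72280690e+00]), 'force': array([-0.99612977,  0.50814056,  1.19468158]), 'moment': array([-0.00249681, -0.02614701,  0.02188554]), 'grip_width': 0.09399568845548016}
side 43.25702428763927 325.3800173066715 242.1512761182372 [-0.19387557  0.          0.          0.          0.        ] [[0.9738, -0.1367, 0.1819, 0.3344], [-0.2275, -0.6008, 0.7663, -0.9336], [0.0045, -0.7876, -0.6162, 0.8552], [0.0, 0.0, 0.0, 1.0]]
top 47.659404252023045 328.85407791063517 242.742672026214 [-0.02350681  0.          0.          0.          0.        ] [[-0.0008, -0.9972, 0.0747, 0.4755], [-1.0, 0.0011, 0.0039, -0.0304], [-0.004, -0.0747, -0.9972, 1.119], [0.0, 0.0, 0.0, 1.0]]
```

View pics/side0.png

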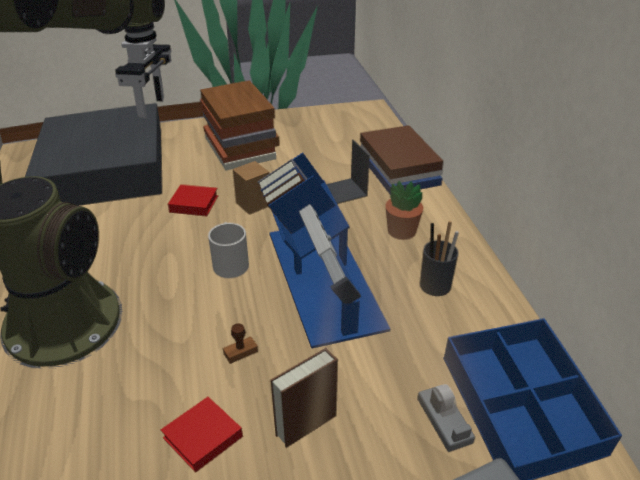

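View pics/top0.png

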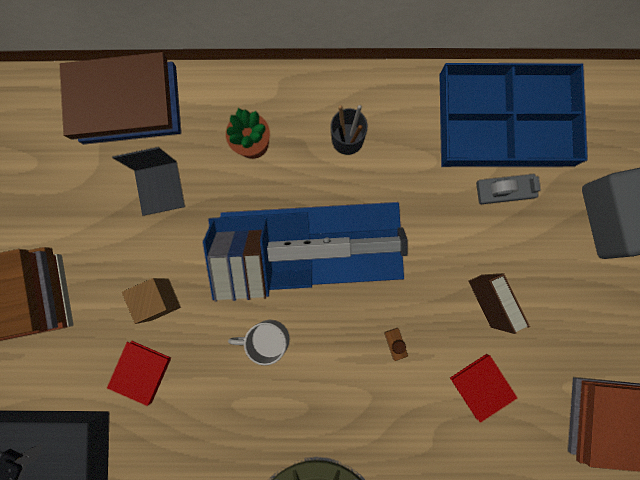

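```bash
cat > h.py <<'E'
import numpy as np,cv2
def load(f): return dict(np.load(f))
def K(c):
    f=240/np.tan(np.radians(float(c["vertical_fov"]))/2)
    return np.array([[f,0,float(c["cx"])],[0,f,float(c["cy"])],[0,0,1.]])
def ray(c,u,v):
    p=cv2.undistortPoints(np.array([[[u,v]]],float),K(c),c["dist"])[0,0]
    return np.array([p[0],p[1],1.])
def p3(c,u,v,d=None):
    if d is None: d=c["depth"][int(round(v)),int(round(u))]
    return (c["extrinsics"]@np.append(ray(c,u,v)*d,1))[:3]
def pz(c,u,v,z):
    E=c["extrinsics"]; r=E[:3,:3]@ray(c,u,v); t=E[:3,3]
    return t+r*(z-t[2])/r[2]
def proj(c,P):
    Ei=np.linalg.inv(c["extrinsics"]); P=np.atleast_2d(P)
    r=cv2.Rodrigues(Ei[:3,:3])[0]
    return cv2.projectPoints(P.astype(float),r,Ei[:3,3],K(c),c["dist"])[0][:,0]
def cloud(c):
    h,w=c["depth"].shape; uu,vv=np.meshgrid(np.arange(w),np.arange(h))
    p=cv2.undistortPoints(np.stack([uu,vv],-1).reshape(-1,1,2).astype(float),K(c),c["dist"])[:,0]
    d=c["depth"].reshape(-1)
    X=np.c_[p*d[:,None],d]; X=X@c["extrinsics"][:3,:3].T+c["extrinsics"][:3,3]
    X[d<=0]=np.nan
    return X.reshape(h,w,3)
def crop(c,x0,y0,x1,y1,s,name):
    im=c["img"][y0:y1,x0:x1,::-1]
    cv2.imwrite(name,cv2.resize(im,None,fx=s,fy=s,interpolation=cv2.INTER_CUBIC))
E
python3 - <<'E'
from h import *
t=load("pics/top0.npz"); s=load("pics/side0.npz")
crop(t,195,190,415,310,3.6,"pics/c1.png"); crop(s,240,140,400,350,2.8,"pics/c2.png")
crop(t,430,260,550,360,5,"pics/c3.png")
E
```

```text
(no output)
```

View pics/c1.png

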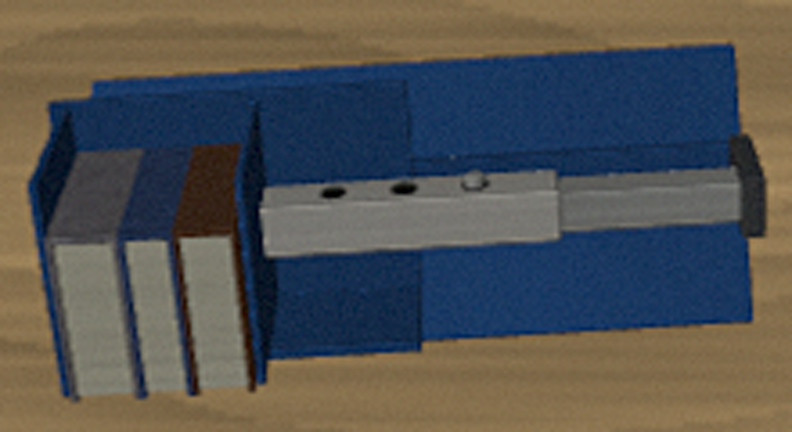

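View pics/c2.png

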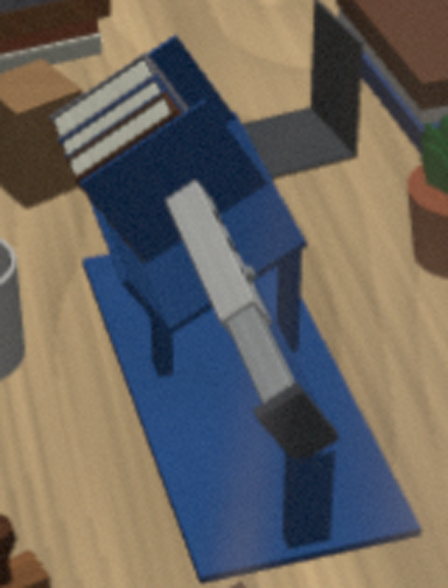

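View pics/c3.png

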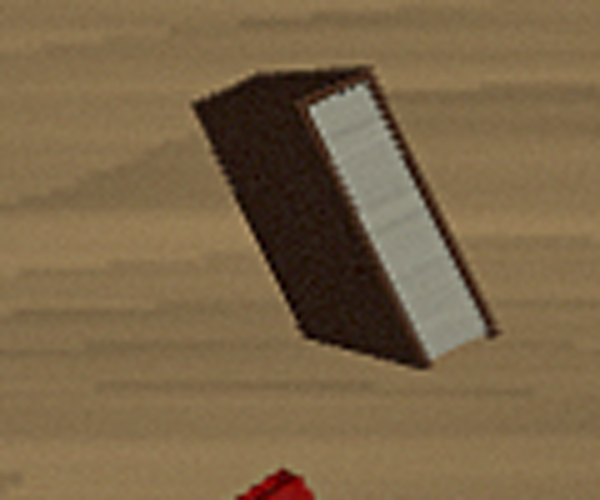

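```bash
cat > fit.py <<'E'
from h import *
from scipy.optimize import least_squares
t=load("pics/top0.npz"); s=load("pics/side0.npz")
a=np.radians(30)
RT=np.array([[np.cos(a),0,-np.sin(a)],[0,1,0],[np.sin(a),0,np.cos(a)]])
def tr(p): return RT@np.array(p)+[0,0,.1]
def Rz(y): return np.array([[np.cos(y),-np.sin(y),0],[np.sin(y),np.cos(y),0],[0,0,1]])
T=[((.08,-.265,.008),(398.9,202.2)),((-.08,-.265,.008),(403.6,279.2)),
 (tr((-.065,-.08,0)),(311.7,287.2)),(tr((.059,-.08,0)),(308.9,212.2)),(tr((.020,-.112,.030)),(327.1,240))]
S=[((-.08,-.265,.008),(312.5,347.1)),((.08,-.265,.008),(389.3,330)),((-.08,.105,.008),(270.7,232.9))]
def res(q):
    f=lambda L:(Rz(q[2])@np.array([p for p,_ in L]).T).T+[q[0],q[1],0]
    r=np.r_[proj(t,f(T))-[x for _,x in T], proj(s,f(S))-[x for _,x in S]]
    return r
if __name__=="__main__":
    o=least_squares(lambda q:res(q).ravel(),[.47,0,0])
    print(o.x); print(np.round(res(o.x),1).tolist())
    np.save("rack.npy",o.x); q=o.x
    W=lambda p:(Rz(q[2])@tr(p)+[q[0],q[1],0]).round(4)
    print("pin",W((.02,-.112,.03)),"sleeve",W((.0,-.083,.03)),"origin",W((0,0,0)))
    # book top: z=.148 corners
    for n,u,v in [("A",491.2,281),("B",504.5,274),("C",515.8,333.5),("D",529.3,326.5)]:
        print(n,pz(t,u,v,.148).round(4), p3(t,u,v).round(4))
    C=cloud(t); m=C[270:340,465:535].reshape(-1,3); m=m[(m[:,2]>.141)&(m[:,2]<.155)]
    print(len(m),m.mean(0),cv2.minAreaRect((m[:,:2]*1000).astype(np.float32)))
E
python3 fit.py
```

```text
[0.54386273 0.0876911  0.06831586]
[[0.4, 0.3], [1.8, 0.9], [1.5, -12.9], [-0.7, 3.0], [0.3, 0.2], [-3.6, -0.3], [-0.7, -1.3], [-5.4, -0.6]]
pin [ 0.5538 -0.0239  0.136 ] sleeve [0.5346 0.0039 0.126 ] origin [0.5439 0.0877 0.1   ]
A [ 0.4795 -0.3162  0.148 ] [ 0.4794 -0.3156  0.15  ]
B [ 0.4919 -0.3403  0.148 ] [ 0.4919 -0.3399  0.1494]
C [ 0.3865 -0.358   0.148 ] [ 0.373  -0.4076  0.001 ]
D [ 0.3987 -0.3823  0.148 ] [ 0.3987 -0.3825  0.1476]
1047 [ 0.44080207 -0.34682875  0.14584547] ((440.2516784667969, -347.2403259277344), (105.6083984375, 31.706233978271484), 25.10528564453125)
```

```bash
python3 - <<'E'
import re
x=open("fit.py").read()
x=x.replace("tr((-.065,-.08,0)),(311.7","tr((-.062,-.08,.06)),(311.7").replace(",((-.08,.105,.008),(270.7,232.9))","").replace("T=[","T=[((.08,.105,.008),(220.8,212.8)),")
open("fit.py","w").write(x)
E
python3 fit.py
python3 - <<'E'
from fit import *
q=np.load("rack.npy")
for n,c in(("top",t),("side",s)):
    C=cloud(c); L=((C-[q[0],q[1],0])@Rz(q[2])-[0,0,.1])@RT
    # tube +? faces
    M=(L[...,1]<-.02)&(L[...,1]>-.14)&(L[...,2]>.0)&(L[...,2]<.06)&(abs(L[...,0])<.04)
    P=L[M]; top=P[P[:,2]>.038]; print(n,len(P),"ztop",np.median(top[:,2]), np.percentile(top[:,0],[2,98]))
    f=P[(P[:,2]>.02)&(P[:,2]<.038)&(P[:,0]>0)]; print("xface",len(f),np.percentile(f[:,0],[10,50,90]) if len(f) else 0)
    im=c["img"][:,:,::-1].copy()
    W=lambda p:(Rz(q[2])@tr(p)+[q[0],q[1],0])
    def pl(pts,col):
        u=proj(c,np.array([W(p) for p in pts])); 
        cv2.polylines(im,[np.round(u*16).astype(np.int32)],True,col,1,shift=4)
    pl([(.014,-.154,.044),(.014,-.004,.044),(-.014,-.004,.044),(-.014,-.154,.044)],(0,255,0))
    pl([(.014,-.154,.044),(.014,-.004,.044),(.014,-.004,.016),(.014,-.154,.016)],(0,255,255))
    pl([(.059,-.08,0),(-.065,-.08,0),(-.065,.104,0),(.059,.104,0)],(0,0,255))
    pl([(.056,0,.097),(-.056,0,.097),(-.056,0,0),(.056,0,0)],(255,0,255))
    g=proj(c,W((.02,-.112,.03)))[0]; cv2.circle(im,tuple(int(round(k)) for k in g),2,(0,0,255),-1)
    b=(195,190,415,310,3.6) if n=="top" else (240,140,400,350,2.8)
    cv2.imwrite(f"pics/ov_{n}.png",cv2.resize(im[b[1]:b[3],b[0]:b[2]],None,fx=b[4],fy=b[4]))
E
```

```text
[0.54791085 0.08801764 0.06110554]
[[-0.4, -0.2], [0.5, -0.8], [1.4, -0.1], [1.1, -0.3], [-0.7, 1.1], [0.2, -1.6], [-2.6, -0.8], [0.4, -1.4]]
pin [ 0.5571 -0.0236  0.136 ] sleeve [0.538  0.0043 0.126 ] origin [0.5479 0.088  0.1   ]
A [ 0.4795 -0.3162  0.148 ] [ 0.4794 -0.3156  0.15  ]
B [ 0.4919 -0.3403  0.148 ] [ 0.4919 -0.3399  0.1494]
C [ 0.3865 -0.358   0.148 ] [ 0.373  -0.4076  0.001 ]
D [ 0.3987 -0.3823  0.148 ] [ 0.3987 -0.3825  0.1476]
1047 [ 0.44080207 -0.34682875  0.14584547] ((440.2516784667969, -347.2403259277344), (105.6083984375, 31.706233978271484), 25.10528564453125)
top 1500 ztop 0.043167139782845365 [-0.01137847  0.01606491]
xface 282 [0.01443899 0.01540166 0.01688835]
side 674 ztop 0.04216108273431846 [-0.0109441   0.01590046]
xface 73 [0.01563127 0.01617337 0.0195043 ]
```

View pics/ov_top.png

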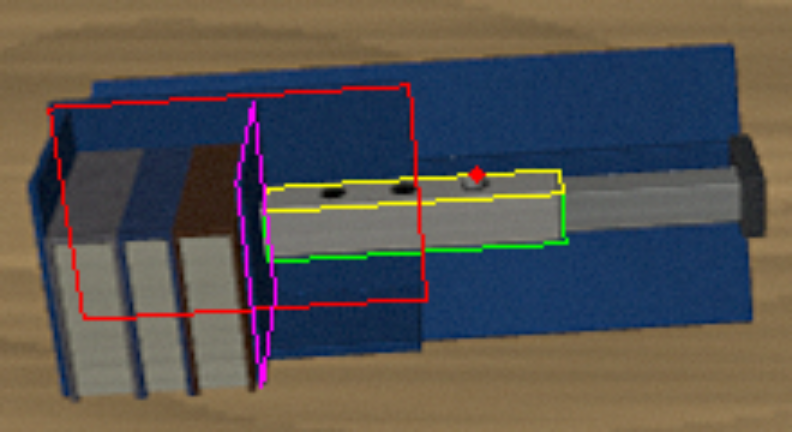

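View pics/ov_side.png

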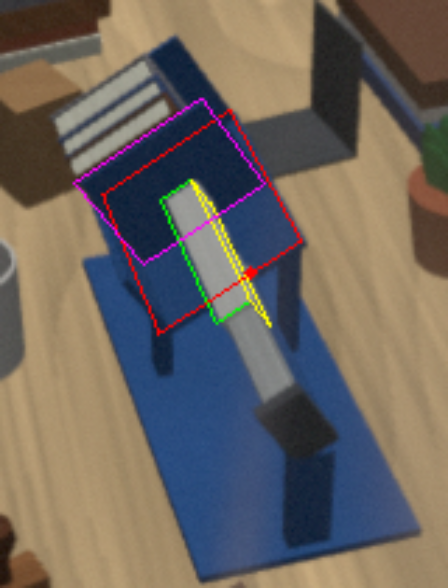

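```bash
cat > goto.py <<'E'
import sys,numpy as np
from station import telemetry
from scipy.spatial.transform import Rotation as Ro
o=telemetry.get_obs(); R=Ro.from_euler('xyz',o["eef_rot"]).as_matrix()
print("t",round(o["time_s"],2),"pos",o["ee_pos"].round(4),"rot",o["eef_rot"].round(4),"F",np.round(o["force"],1),"w",round(o["grip_width"],4),"q",o["qpos"].round(2))
if len(sys.argv)>1:
    p=np.array([float(v) for v in sys.argv[1:4]]); d=R.T@(p-o["ee_pos"])/.05
    tw=0
    if len(sys.argv)>4:
        a=float(sys.argv[4])-o["eef_rot"][2]; a=(a+np.pi)%(2*np.pi)-np.pi; tw=-np.degrees(a)/8
    print("shift",d.round(3),"twist",round(tw,3))
E
python3 goto.py .537 -.024 .25 1.632
```

```text
t 0.1 pos [0.2236 0.5023 0.224 ] rot [-3.1406e+00 -1.0000e-04  2.7228e+00] F [-0.  -0.5 -0.1] w 0.0942 q [ 1.09  0.3   1.52  0.    1.32 -0.07]
shift [-10.007  -7.067  -0.515] twist 7.812
```

```bash
python3 -m creep '[[[0,0,-1],0,0.7],[[-0.4,-0.3,-2],0.5,0.7],[[-1.1,-0.8,-2],1.2,0.7],[[-1.8,-1.3,-2],2,0.7],[[-2.5,-1.8,-2],2.7,0.7],[[-3.2,-2.3,-2],3.4,0.7],[[-3.9,-2.8,-2],4,0.7],[[-4.6,-3.3,-2],4.6,0.7],[[-5.3,-3.8,-2],5.2,0.7],[[-6.0,-4.3,-2],5.8,0.7],[[-6.7,-4.8,-2],6.4,0.7],[[-7.2,-5.2,-2],7,0.7]]' 20; python3 goto.py .537 -.024 .25 1.632
```

```text
time_s: 1.3
ee_pos: [0.4476, 0.1164, 0.3242]
eef_rot: [-3.141, 0.0, 1.741]
force: [-0.5, 0.3, 0.7]
grip_width: 0.066
t 1.3 pos [0.4476 0.1164 0.3242] rot [-3.1411e+00  2.0000e-04  1.7409e+00] F [-0.5  0.3  0.7] w 0.066 q [ 0.18  0.04  1.59 -0.    1.51  0.01]
shift [-3.07   1.288  1.484] twist 0.78
```

```bash
python3 -m creep '[[[-0.6,0.3,0.2],0.2,0.7],[[-1.2,0.5,0.5],0.4,0.7],[[-1.8,0.8,0.8],0.6,0.7],[[-2.4,1.0,1.1],0.78,0.7],[[-3.07,1.29,1.48],0.78,0.7],[[-3.07,1.29,1.48],0.78,0.7],[[-3.07,1.29,1.48],0.78,0.7]]'; python3 goto.py .537 -.024 .1495 1.632
python3 - <<'E'
from station import vision
from h import *
for n,b in(("side",(200,60,420,300)),("top",(230,120,430,320))):
    c=vision.camera(n); np.savez(f"pics/{n}1.npz",**c); crop(c,*b,2.5 if n=="side" else 3,f"pics/{n}1.png")
E
```

```text
time_s: 2.0
ee_pos: [0.5368, -0.0217, 0.2498]
eef_rot: [-3.14, -0.0, 1.635]
force: [-0.3, 0.1, 0.1]
grip_width: 0.0658
t 2.0 pos [ 0.5368 -0.0217  0.2498] rot [-3.1400e+00 -4.0000e-04  1.6354e+00] F [-0.3  0.1  0.1] w 0.0658 q [-0.11  0.25  1.52  0.    1.37 -0.17]
shift [-0.046  0.003  2.006] twist 0.024
```

View pics/side1.png

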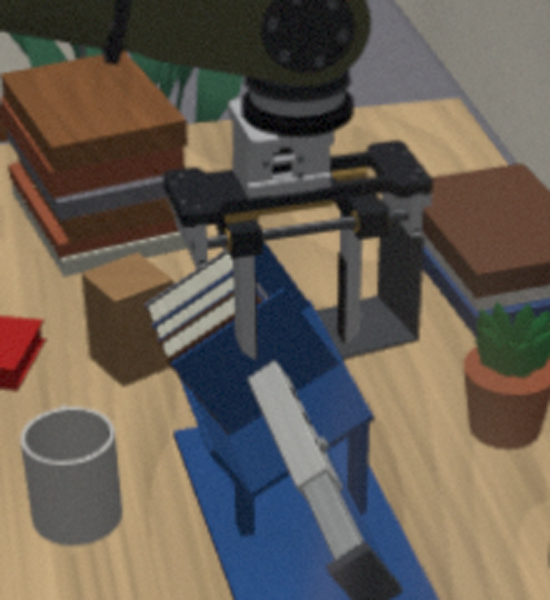

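View pics/top1.png

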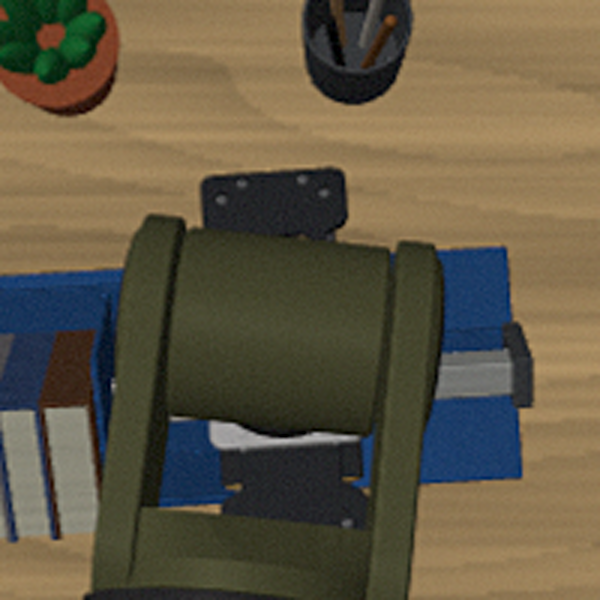

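```bash
python3 -m creep '[[[-0.04,0,0.5],0,0.7],[[-0.04,0,1],0,0.7],[[-0.04,0,1.5],0,0.7],[[-0.04,0,1.8],0,0.7],[[-0.04,0,2.0],0,0.7],[[-0.04,0,2.0],0,0.7],[[-0.04,0,2.0],0,0.7]]'; python3 goto.py .537 -.024 .1495 1.632
python3 - <<'E'
from station import vision
from h import *
for n,b in(("side",(250,130,390,290)),):
    c=vision.camera(n); np.savez(f"pics/{n}2.npz",**c); crop(c,*b,3.7,f"pics/{n}2.png")
E
```

```text
time_s: 2.8
ee_pos: [0.5375, -0.0231, 0.1515]
eef_rot: [3.14, 0.0, 1.637]
force: [-0.5, -0.4, 0.1]
grip_width: 0.0657
t 2.8 pos [ 0.5375 -0.0231  0.1515] rot [3.1403e+00 2.0000e-04 1.6370e+00] F [-0.5 -0.4  0.1] w 0.0657 q [-0.11  0.34  1.64  0.    1.16 -0.18]
shift [-0.017 -0.01   0.039] twist 0.036
```

View pics/side2.png

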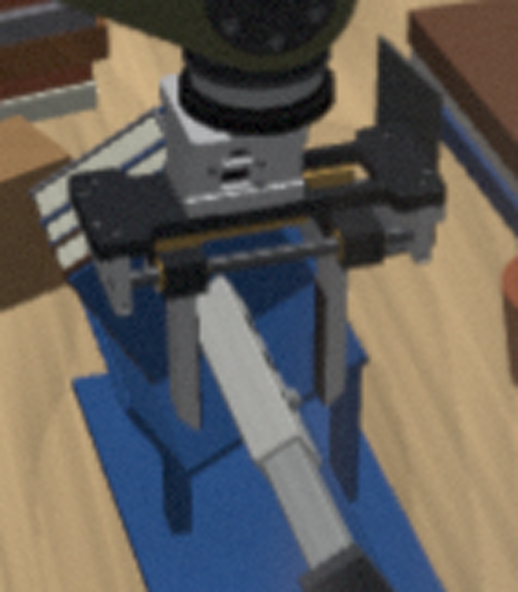

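```bash
python3 -m creep '[[[-0.02,0,0.04],0,0.6],[[-0.02,0,0.04],0,0.4],[[-0.02,0,0.04],0,0.2],[[-0.02,0,0.04],0,0.2],[[-0.02,0,0.04],0,0.2],[[-0.02,0,0.04],0,0.2]]' 25; python3 goto.py .537 -.024 .1495 1.632
python3 - <<'E'
from station import vision
from h import *
for n,b in(("side",(250,130,390,290)),):
    c=vision.camera(n); np.savez(f"pics/{n}3.npz",**c); crop(c,*b,3.7,f"pics/{n}3.png")
E
```

```text
time_s: 3.45
ee_pos: [0.5391, -0.0244, 0.1493]
eef_rot: [3.136, 0.0, 1.636]
force: [13.6, 0.6, -3.4]
grip_width: 0.0312
t 3.45 pos [ 0.5391 -0.0244  0.1493] rot [3.1361e+00 4.0000e-04 1.6363e+00] F [13.6  0.6 -3.4] w 0.0312 q [-0.11  0.35  1.64  0.    1.15 -0.18]
shift [ 0.011 -0.041 -0.004] twist 0.031
```

View pics/side3.png

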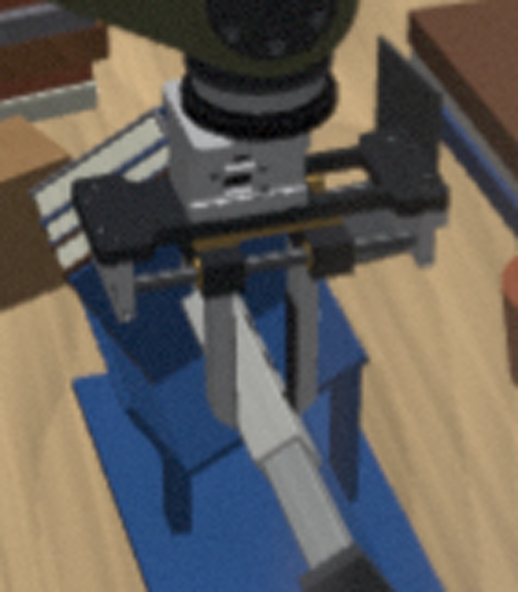

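```bash
python3 -m creep '[[[0,0.02,0],0,0.2],[[-0.05,0.02,0],0,0.2],[[-0.1,0.02,0],0,0.2],[[-0.15,0.02,0],0,0.2],[[-0.2,0.02,0],0,0.2],[[-0.25,0.02,0],0,0.2],[[-0.3,0.02,0],0,0.2],[[-0.3,0.02,0],0,0.2]]' 35; python3 goto.py 
python3 - <<'E'
from station import vision
from h import *
for n,b in(("side",(250,130,390,290)),):
    c=vision.camera(n); np.savez(f"pics/{n}4.npz",**c); crop(c,*b,3.7,f"pics/{n}4.png")
E
```

```text
time_s: 4.3
ee_pos: [0.5401, -0.039, 0.1492]
eef_rot: [3.139, -0.001, 1.636]
force: [4.6, 3.6, 2.1]
grip_width: 0.0305
t 4.3 pos [ 0.5401 -0.039   0.1492] rot [ 3.1388e+00 -7.0000e-04  1.6365e+00] F [4.6 3.6 2.1] w 0.0305 q [-0.14  0.35  1.63  0.    1.15 -0.21]
```

View pics/side4.png

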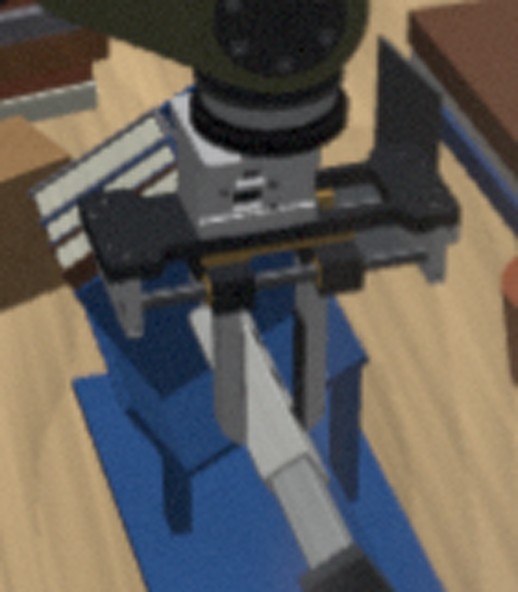

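```bash
python3 -m creep '[[[-0.06,0,0],0,0.2],[[-0.12,0,0],0,0.2],[[-0.18,0,0],0,0.2],[[-0.24,0,0],0,0.2],[[-0.3,0,0],0,0.2],[[-0.34,0,0],0,0.2],[[-0.37,0,0],0,0.2],[[-0.40,0,0],0,0.2],[[-0.42,0,0],0,0.2],[[-0.42,0,0],0,0.2]]' 35; python3 goto.py 
python3 - <<'E'
from station import vision
from h import *
for n,b in(("side",(250,130,390,290)),):
    c=vision.camera(n); np.savez(f"pics/{n}5.npz",**c); crop(c,*b,3.7,f"pics/{n}5.png")
E
```

```text
time_s: 5.35
ee_pos: [0.5412, -0.0603, 0.1491]
eef_rot: [3.14, -0.0, 1.636]
force: [4.8, 2.1, 4.1]
grip_width: 0.0299
t 5.35 pos [ 0.5412 -0.0603  0.1491] rot [ 3.1396 -0.      1.6363] F [4.8 2.1 4.1] w 0.0299 q [-0.18  0.36  1.62  0.    1.15 -0.24]
```

View pics/side5.png

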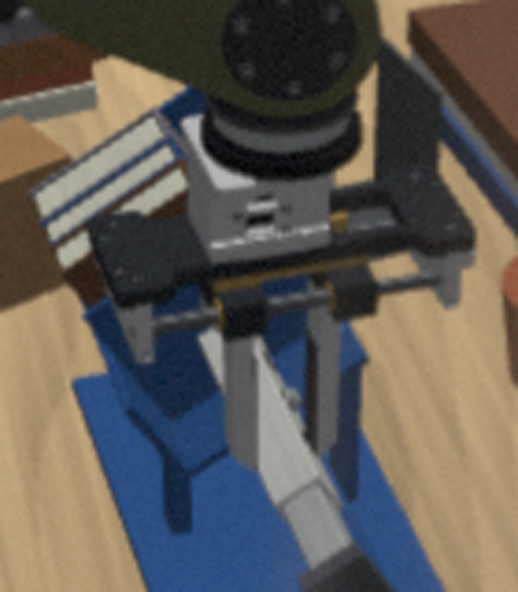

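```bash
python3 -m creep '[[[-0.02,0,0],0,0.2],[[-0.04,0,0],0,0.2],[[-0.04,0,0],0,0.2]]' 35; python3 goto.py;  python3 -m creep '[[[0.02,0,0],0,0.2],[[0.02,0,0],0,0.5],[[0.02,0,0],0,0.7],[[0.02,0,-0.5],0,0.7],[[0.02,0,-1],0,0.7],[[0.02,0,-2],0,0.7],[[0.02,0,-3],0,0.7],[[0.02,-1,-3],0,0.7]]' 35; python3 goto.py 
python3 - <<'E'
from station import vision
from h import *
for n,b in(("side",(250,130,390,290)),("top",(195,190,415,310))):
    c=vision.camera(n); np.savez(f"pics/{n}6.npz",**c); crop(c,*b,3.6,f"pics/{n}6.png")
E
```

```text
time_s: 5.7
ee_pos: [0.5413, -0.0619, 0.1491]
eef_rot: [3.139, -0.001, 1.636]
force: [4.3, 4.4, 5.7]
grip_width: 0.0301
t 5.7 pos [ 0.5413 -0.0619  0.1491] rot [ 3.1395e+00 -7.0000e-04  1.6365e+00] F [4.3 4.4 5.7] w 0.0301 q [-0.18  0.36  1.62  0.    1.16 -0.25]
time_s: 6.5
ee_pos: [0.4955, -0.0653, 0.3059]
eef_rot: [3.129, 0.004, 1.637]
force: [0.4, 0.1, -0.4]
grip_width: 0.0661
t 6.5 pos [ 0.4955 -0.0653  0.3059] rot [3.1289 0.0035 1.6371] F [ 0.4  0.1 -0.4] w 0.0661 q [-0.2   0.13  1.54 -0.    1.46 -0.27]
```

View pics/side6.png

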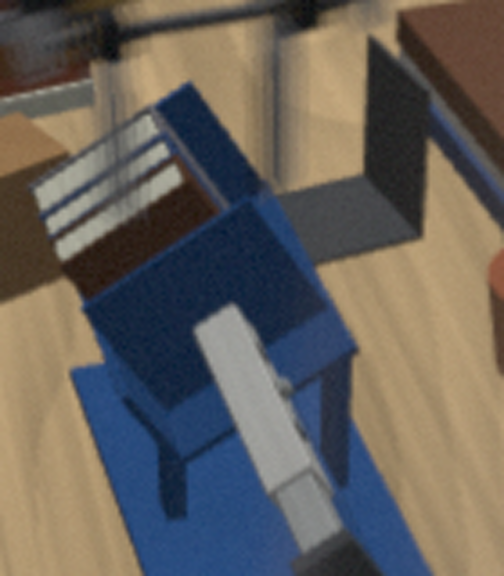

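View pics/top6.png

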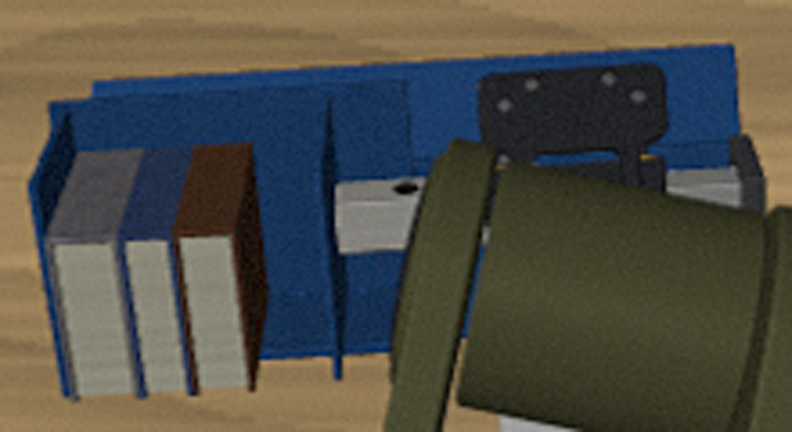

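```bash
python3 goto.py .476 -.332 .23 .423
```

```text
t 6.6 pos [ 0.487  -0.0645  0.2986] rot [-3.1400e+00 -1.0000e-04  1.6361e+00] F [ 0.4 -0.6 -1. ] w 0.0657 q [-0.21  0.12  1.57 -0.    1.46 -0.27]
shift [-5.324 -0.566  1.373] twist 8.688
```

```bash
python3 -m creep '[[[-0.5,0,0],0.9,0.7],[[-1,-0.1,0],1.8,0.7],[[-1.6,-0.2,0],2.7,0.7],[[-2.2,-0.25,0.1],3.6,0.7],[[-2.8,-0.3,0.2],4.5,0.7],[[-3.4,-0.4,0.4],5.4,0.7],[[-4,-0.45,0.6],6.2,0.7],[[-4.6,-0.5,0.8],7,0.7],[[-5.1,-0.56,1],7.8,0.7],[[-5.32,-0.57,1.2],8.6,0.7],[[-5.32,-0.57,1.37],8.69,0.7],[[-5.32,-0.57,1.37],8.69,0.7]]'; python3 -m creep '[[[0,0,0],0,0.7],[[0,0,0],0,0.7]]'; python3 goto.py .476 -.332 .147 .423
python3 - <<'E'
from station import vision
from h import *
for n,b in(("side",(200,280,420,460)),):
    c=vision.camera(n); np.savez(f"pics/{n}7.npz",**c); crop(c,*b,3.2,f"pics/{n}7.png")
E
```

```text
time_s: 7.8
ee_pos: [0.4792, -0.3311, 0.2281]
eef_rot: [-3.138, 0.002, 0.426]
force: [0.2, -0.3, -0.3]
grip_width: 0.0656
time_s: 8.0
ee_pos: [0.48, -0.3313, 0.2306]
eef_rot: [3.141, -0.0, 0.426]
force: [0.2, -0.2, -0.7]
grip_width: 0.0657
t 8.0 pos [ 0.48   -0.3313  0.2306] rot [ 3.1409e+00 -4.0000e-04  4.2560e-01] F [ 0.2 -0.2 -0.7] w 0.0657 q [-0.67  0.37  1.41  0.    1.36  0.48]
shift [-0.08  -0.022  1.672] twist 0.018
```

View pics/side7.png

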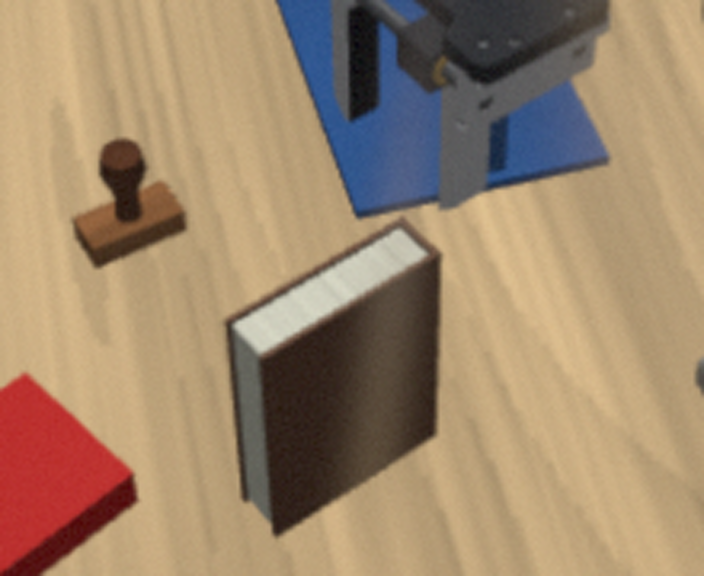

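```bash
python3 -m creep '[[[-0.08,-0.02,0.5],0,0.7],[[-0.08,-0.02,1],0,0.7],[[-0.08,-0.02,1.4],0,0.7],[[-0.08,-0.02,1.67],0,0.7],[[-0.08,-0.02,1.67],0,0.7],[[-0.08,-0.02,1.67],0,0.5],[[-0.08,-0.02,1.67],0,0.3],[[-0.08,-0.02,1.67],0,0.2],[[-0.08,-0.02,1.67],0,0.2]]' 8; python3 goto.py .476 -.332 .147 .423
python3 - <<'E'
from station import vision
from h import *
for n,b in(("side",(200,280,420,460)),):
    c=vision.camera(n); np.savez(f"pics/{n}8.npz",**c); crop(c,*b,3.2,f"pics/{n}8.png")
E
```

```text
time_s: 8.95
ee_pos: [0.4759, -0.3327, 0.1471]
eef_rot: [3.141, -0.0, 0.423]
force: [-0.2, -0.2, -0.2]
grip_width: 0.0374
t 8.95 pos [ 0.4759 -0.3327  0.1471] rot [ 3.1408e+00 -4.0000e-04  4.2320e-01] F [-0.2 -0.2 -0.2] w 0.0374 q [-0.67  0.44  1.52 -0.    1.18  0.47]
shift [ 0.009 -0.012  0.001] twist 0.001
```

View pics/side8.png

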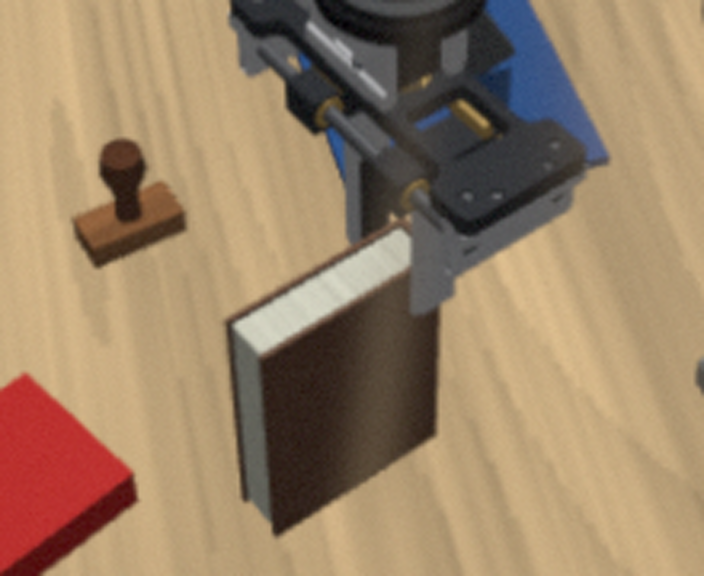

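```bash
python3 -m creep '[[[0,0,0],0,0.1],[[0,0,0],0,0.1],[[0,0,0],0,0.1],[[0,0,-0.3],0,0.1],[[0,0,-0.6],0,0.1],[[0,0,-0.9],0,0.1],[[0,0,-1.2],0,0.1],[[0,0,-1.2],0,0.1]]' 8; python3 goto.py
python3 - <<'E'
from station import vision
from h import *
for n,b in(("side",(200,260,420,460)),):
    c=vision.camera(n); np.savez(f"pics/{n}9.npz",**c); crop(c,*b,3,f"pics/{n}9.png")
E
```

```text
time_s: 9.8
ee_pos: [0.4761, -0.3329, 0.2077]
eef_rot: [3.14, -0.001, 0.423]
force: [0.0, 0.1, -2.9]
grip_width: 0.0298
t 9.8 pos [ 0.4761 -0.3329  0.2077] rot [ 3.1396e+00 -1.0000e-03  4.2310e-01] F [ 0.   0.1 -2.9] w 0.0298 q [-0.67  0.38  1.45 -0.    1.31  0.47]
```

View pics/side9.png

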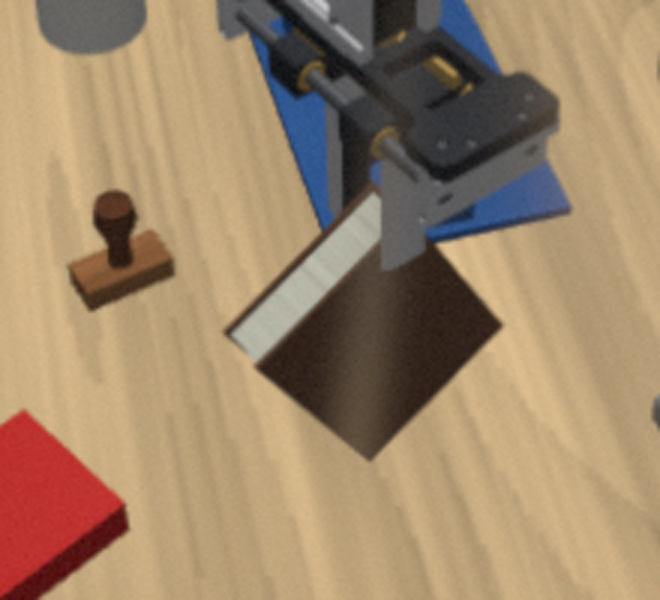

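```bash
python3 -m creep '[[[0,0,-0.4],0,0.1],[[0,0,-0.9],0,0.1],[[0,0,-1.4],0,0.1],[[0,0,-1.8],0,0.1],[[0,0,-2],0,0.1],[[0,0,-2],0,0.1],[[0,0,-2],0,0.1],[[0,0,-2],0,0.1]]' 8;
cat > tilt.py <<'E'
import sys
from station import vision,telemetry
from h import *
from scipy.spatial.transform import Rotation as Ro
o=telemetry.get_obs(); R=Ro.from_euler('xyz',o["eef_rot"]).as_matrix(); p=o["ee_pos"]
n=sys.argv[1]; c=vision.camera("side"); np.savez(f"pics/{n}.npz",**c)
C=cloud(c); L=(C-p)@R   # tool frame
# -y face of the book in tool: y=+-15
M=(abs(abs(L[...,1])-.015)<.004)&(abs(L[...,0])<.2)&(L[...,2]>.021)&(L[...,2]<.2)
m8=M.astype(np.uint8); k,lab,st,_=cv2.connectedComponentsWithStats(m8); i=1+np.argmax(st[1:,4]); M=lab==i
P=L[M]; xz=np.c_[P[:,0],-P[:,2]]*1000
print(len(P),"tool y med",np.median(P[:,1]),"rect",cv2.minAreaRect(xz.astype(np.float32)))
b=cv2.boxPoints(cv2.minAreaRect(xz.astype(np.float32))); print(b.round(1).tolist())
w=(b/1000); 
ys,xs=np.where(M); im=c["img"][:,:,::-1].copy()
x0,y0=max(0,xs.min()-60),max(0,ys.min()-90); x1,y1=min(640,x0+240),min(480,y0+200)
cv2.imwrite(f"pics/{n}.png",cv2.resize(im[y0:y1,x0:x1],None,fx=3,fy=3,interpolation=cv2.INTER_CUBIC)); print(x0,y0)
E
python3 tilt.py s10; python3 goto.py
```

```text
time_s: 10.65
ee_pos: [0.4755, -0.3324, 0.3048]
eef_rot: [-3.14, 0.001, 0.423]
force: [-1.0, -0.4, -3.3]
grip_width: 0.0304
3897 tool y med 0.01622953650475568 rect ((-2.8535404205322266, -84.58531188964844), (105.69845581054688, 152.96543884277344), 27.870737075805664)
[[-85.30000305175781, -41.70000076293945], [-13.800000190734863, -176.89999389648438], [79.5999984741211, -127.5], [8.100000381469727, 7.699999809265137]]
221 203
t 10.7 pos [ 0.4755 -0.3325  0.3051] rot [-3.1399e+00  9.0000e-04  4.2310e-01] F [-0.1 -0.1 -2.9] w 0.0299 q [-0.67  0.32  1.3  -0.    1.52  0.47]
```

View pics/s10.png

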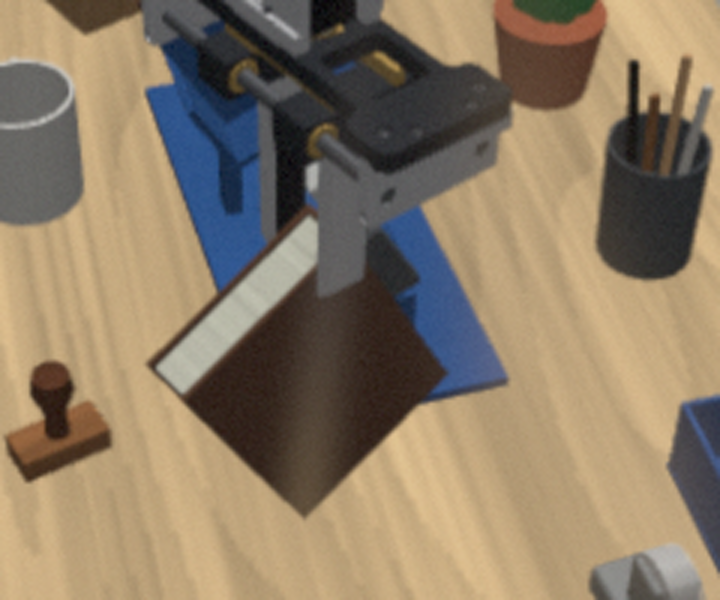

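```bash
python3 - <<'E'
from fit import *
q=np.load("rack.npy"); c=load("pics/top6.npz")
E=c["extrinsics"]; Rw=Rz(q[2])@RT; o=np.array([q[0],q[1],.1])
def tz(u,v,z):
    r=Rw.T@(E[:3,:3]@ray(c,u,v)); p=Rw.T@(E[:3,3]-o); return (p+r*(z-p[2])/r[2]).round(4)
f=lambda a,b:(195+a/3.6,190+b/3.6)
for n,a,b,z in [("plate near L",334,379,.097),("plate near R",341,378,.097),("plate far",327,100,.097),("kept2 near R",252,390,.1),("kept2 far R",254,145,.1),("kept2 R cover mid",238,235,.1),("kept0 near L",68,398,.1),("fixed end near",72,399,.095)]:
    print(n,tz(*f(a,b),z))
C=cloud(c); L=(C-o)@Rw
for zr,xr,yr in [((.096,.104),(-.06,.04),(-.01,.1)),((.09,.1),(-.06,.06),(-.06,-.02))]:
    M=(L[...,2]>zr[0])&(L[...,2]<zr[1])&(L[...,0]>xr[0])&(L[...,0]<xr[1])&(L[...,1]>yr[0])&(L[...,1]<yr[1])
    P=L[M]; print(len(P),np.percentile(P,[1,50,99],axis=0).round(4).tolist())
E
crop=1; python3 - <<'E'
from h import *
c=load("pics/top6.npz"); crop(c,195,200,315,310,6,"pics/top6b.png")
E
```

```text
plate near L [-0.0544 -0.0363  0.097 ]
plate near R [-0.0541 -0.0398  0.097 ]
plate far [ 0.0937 -0.0462  0.097 ]
kept2 near R [-0.0559  0.0039  0.1   ]
kept2 far R [ 0.0748 -0.011   0.1   ]
kept2 R cover mid [0.0291 0.0014 0.1   ]
kept0 near L [-0.0541  0.0939  0.1   ]
fixed end near [-0.0578  0.0933  0.095 ]
1556 [[-0.054, 0.0041, 0.096], [-0.0068, 0.0485, 0.0976], [0.0343, 0.0935, 0.1021]]
148 [[-0.0521, -0.039, 0.0902], [0.0043, -0.0371, 0.0959], [0.057, -0.0348, 0.099]]
```

View pics/top6b.png

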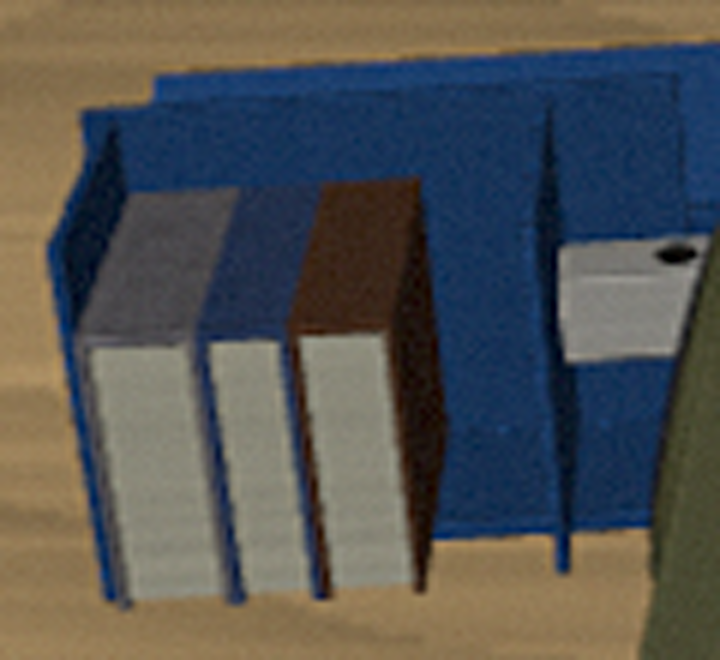

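```bash
cat > tgt.py <<'E'
import sys
from fit import *
q=np.load("rack.npy"); x,y,z=[float(v)/1000 for v in sys.argv[1:4]]
W=Rz(q[2])@tr((x,y,z))+[q[0],q[1],0]
print(*(W-Rz(q[2])@np.array([-.0029,0,-.0846])).round(4), q[2].round(4))
E
for z in 190 130 90 78; do python3 tgt.py 3 -16.5 $z; done
python3 goto.py $(python3 tgt.py 3 -16.5 190)
```

```text
0.4596 0.0661 0.3506 0.0611
0.4895 0.0679 0.2987 0.0611
0.5095 0.0691 0.264 0.0611
0.5155 0.0695 0.2536 0.0611
t 10.7 pos [ 0.4755 -0.3325  0.3051] rot [-3.1399e+00  9.0000e-04  4.2310e-01] F [-0.1 -0.1 -2.9] w 0.0299 q [-0.67  0.32  1.3  -0.    1.52  0.47]
shift [ 2.982 -7.401 -0.899] twist 2.593
```

```bash
python3 -m creep '[[[0,0,-0.3],0,0.1],[[0.1,-0.3,-0.7],0.1,0.1],[[0.4,-0.9,-1.1],0.3,0.1],[[0.7,-1.6,-1.5],0.6,0.1],[[1,-2.3,-1.7],0.9,0.1],[[1.3,-3,-1.7],1.2,0.1],[[1.6,-3.7,-1.7],1.5,0.1],[[1.9,-4.4,-1.7],1.8,0.1],[[2.1,-5,-1.7],2.1,0.1],[[2.3,-5.5,-1.7],2.3,0.1],[[2.5,-6,-1.7],2.5,0.1],[[2.6,-6.3,-1.7],2.59,0.1]]' 14;  python3 goto.py $(python3 tgt.py 3 -16.5 200)
```

```text
time_s: 11.9
ee_pos: [0.4646, 0.0097, 0.3909]
eef_rot: [-3.141, 0.001, 0.062]
force: [1.2, 0.4, -3.8]
grip_width: 0.0298
t 11.9 pos [0.4646 0.0097 0.3909] rot [-3.1413e+00  6.0000e-04  6.1600e-02] F [ 1.2  0.4 -3.8] w 0.0298 q [-0.06  0.03  1.45  0.    1.66  1.45]
shift [-0.131 -1.133  0.633] twist 0.004
```

```bash
python3 -m creep '[[[0,-0.3,0],0,0.1],[[-0.1,-0.7,0],0,0.1],[[-0.13,-1,0],0,0.1],[[-0.13,-1.13,0.2],0,0.1],[[-0.13,-1.13,0.4],0,0.1],[[-0.13,-1.13,0.63],0,0.1],[[-0.13,-1.13,0.63],0,0.1],[[-0.13,-1.13,0.63],0,0.1]]';  python3 tilt.py s11; python3 goto.py $(python3 tgt.py 3 -16.5 200)
python3 - <<'E'
from station import vision
from h import *
c=vision.camera("top"); np.savez("pics/top11.npz",**c); crop(c,195,180,335,320,4.2,"pics/top11.png")
E
```

```text
time_s: 12.7
ee_pos: [0.455, 0.0635, 0.3597]
eef_rot: [3.142, 0.001, 0.061]
force: [0.4, -0.1, -2.5]
grip_width: 0.0299
3301 tool y med 0.01602398617459363 rect ((4.6269989013671875, -99.5821533203125), (105.47998046875, 182.54522705078125), 27.14620018005371)
[[-83.9000015258789, -42.400001525878906], [-0.699999988079071, -204.89999389648438], [93.19999694824219, -156.6999969482422], [9.899999618530273, 5.699999809265137]]
163 41
t 12.75 pos [0.4551 0.0636 0.3601] rot [ 3.1416e+00 -2.0000e-04  6.0900e-02] F [ 0.2 -0.4 -2.6] w 0.03 q [ 0.06  0.02  1.53 -0.    1.59  1.57]
shift [-0.007 -0.044  0.017] twist -0.002
```

View pics/s11.png

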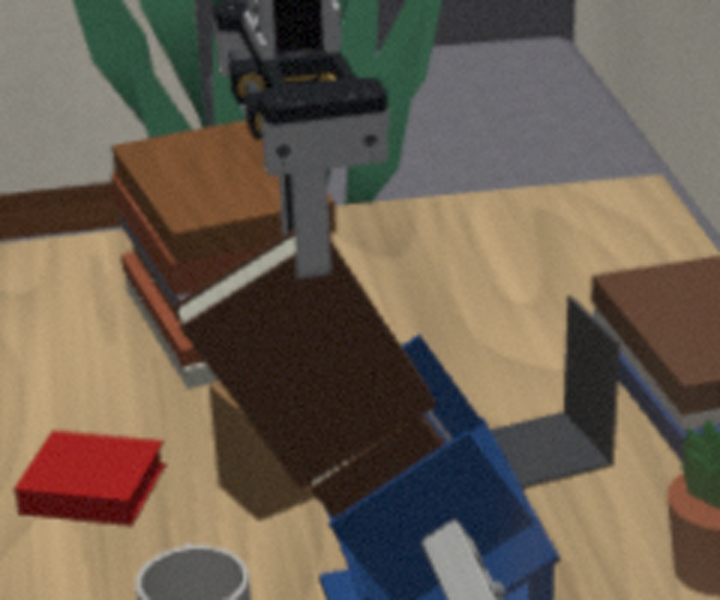

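View pics/top11.png

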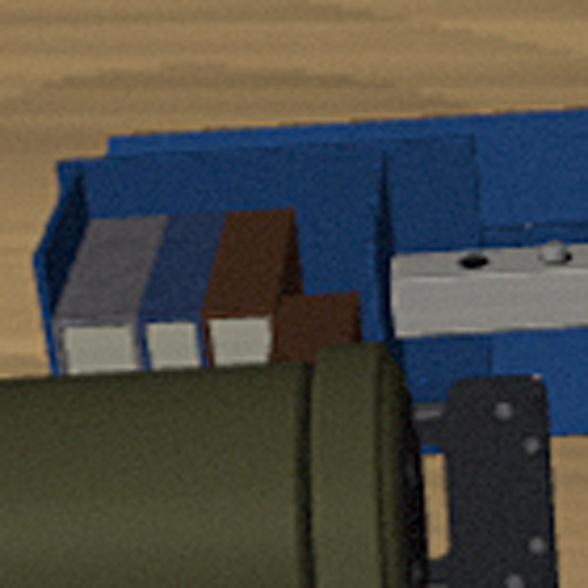

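```bash
python3 - <<'E'
from fit import *
q=np.load("rack.npy"); c=load("pics/top11.npz")
Rw=Rz(q[2])@RT; o=np.array([q[0],q[1],.1])
for y in(-.0315,-.0015): print(proj(c,Rw@np.array([.055,y,.126])+o).round(1))
C=cloud(c); L=(C-o)@Rw
print(L[253,272].round(4),L[251,270].round(4))
P=L[247:258,258:284].reshape(-1,3); P=P[P[:,2]>.11]; print(len(P),np.percentile(P,[2,50,98],axis=0).round(4).tolist())
E
```

```text
[[278.2 247.1]]
[[259.8 248.3]]
[ 0.0511 -0.0219  0.1382] [ 0.0511 -0.0181  0.1303]
162 [[0.0442, -0.0333, 0.1257], [0.0524, -0.0197, 0.1416], [0.0541, -0.0039, 0.1569]]
```

```bash
python3 -m creep '[[[0,-0.06,0],0,0.1],[[0,-0.06,0],0,0.1],[[0.1,-0.06,0.17],0,0.1],[[0.2,-0.06,0.35],0,0.1],[[0.3,-0.06,0.52],0,0.1],[[0.4,-0.06,0.69],0,0.1],[[0.5,-0.06,0.87],0,0.1],[[0.5,-0.06,0.87],0,0.1]]';   python3 goto.py $(python3 tgt.py 3 -16.5 150)
python3 - <<'E'
from station import vision
from h import *
for n,b in(("top",(195,180,335,320)),("side",(210,80,370,240))):
    c=vision.camera(n); np.savez(f"pics/{n}12.npz",**c); crop(c,*b,3.7,f"pics/{n}12.png")
E
```

```text
time_s: 13.6
ee_pos: [0.4798, 0.0685, 0.3148]
eef_rot: [3.142, 0.003, 0.061]
force: [-0.9, -0.8, -3.5]
grip_width: 0.0302
t 13.6 pos [0.4798 0.0685 0.3148] rot [3.1416e+00 2.6000e-03 6.1400e-02] F [-0.9 -0.8 -3.5] w 0.0302 q [ 0.07  0.1   1.55 -0.    1.49  1.58]
shift [-0.008  0.023 -0.025] twist 0.002
```

View pics/side12.png

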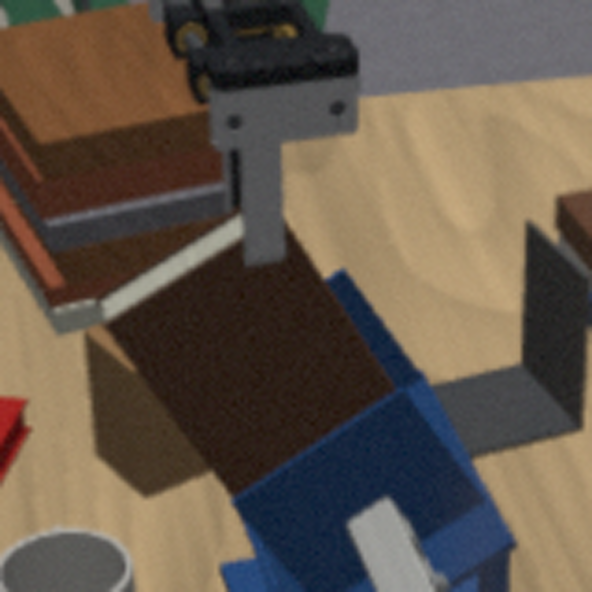

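View pics/top12.png

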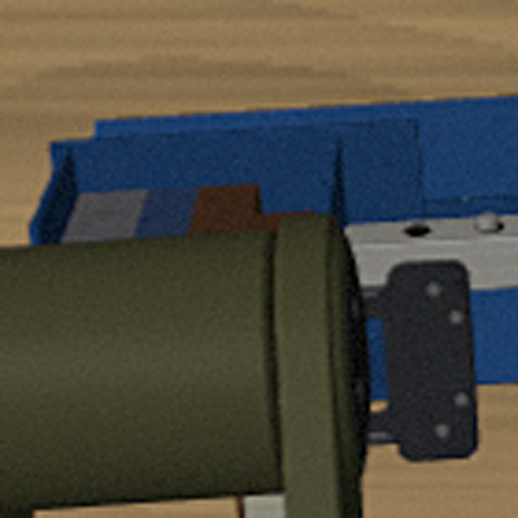

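```bash
python3 -m creep '[[[0.1,0.01,0.17],0,0.1],[[0.2,0.01,0.33],0,0.1],[[0.3,0.01,0.5],0,0.1],[[0.4,0.01,0.67],0,0.1],[[0.5,0.01,0.85],0,0.1],[[0.5,0.01,0.85],0,0.1]]';   python3 goto.py $(python3 tgt.py 3 -16.5 100)
python3 - <<'E'
from station import vision
from h import *
for n,b in(("side",(210,80,370,240)),):
    c=vision.camera(n); np.savez(f"pics/{n}13.npz",**c); crop(c,*b,3.7,f"pics/{n}13.png")
E
```

```text
time_s: 14.3
ee_pos: [0.5048, 0.0696, 0.2723]
eef_rot: [3.142, 0.002, 0.062]
force: [0.8, 0.3, -4.9]
grip_width: 0.0298
t 14.3 pos [0.5048 0.0696 0.2723] rot [3.1415e+00 2.4000e-03 6.1500e-02] F [ 0.8  0.3 -4.9] w 0.0298 q [ 0.07  0.18  1.56 -0.    1.41  1.57]
shift [-0.006  0.015 -0.009] twist 0.003
```

View pics/side13.png

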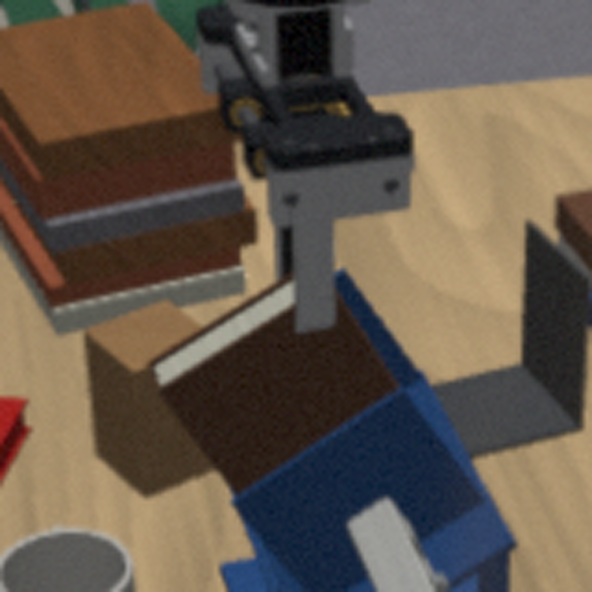

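```bash
python3 -m creep '[[[0.05,0.01,0.09],0,0.1],[[0.1,0.01,0.17],0,0.1],[[0.14,0.01,0.25],0,0.1],[[0.18,0.01,0.31],0,0.1],[[0.2,0.01,0.34],0,0.1],[[0.2,0.01,0.34],0,0.1]]' 8;   python3 goto.py $(python3 tgt.py 3 -16.5 80); python3 -m creep '[[[0.01,0,0.02],0,0.1],[[0.02,0,0.04],0,0.1],[[0.03,0,0.05],0,0.1],[[0.03,0,0.05],0,0.1]]' 8;python3 goto.py $(python3 tgt.py 3 -16.5 77)
```

```text
time_s: 14.95
ee_pos: [0.5147, 0.0697, 0.2567]
eef_rot: [3.142, 0.0, 0.061]
force: [-0.2, 0.8, -4.0]
grip_width: 0.0299
t 14.95 pos [0.5147 0.0697 0.2567] rot [3.1416e+00 4.0000e-04 6.1500e-02] F [-0.2  0.8 -4. ] w 0.0299 q [ 0.06  0.21  1.56 -0.    1.37  1.57]
shift [-0.005  0.005  0.026] twist 0.003
time_s: 15.35
ee_pos: [0.5162, 0.0698, 0.2544]
eef_rot: [3.142, 0.0, 0.062]
force: [-0.8, -0.8, -3.3]
grip_width: 0.0301
t 15.35 pos [0.5162 0.0698 0.2544] rot [3.1416e+00 1.0000e-04 6.1500e-02] F [-0.8 -0.8 -3.3] w 0.0301 q [ 0.06  0.21  1.56 -0.    1.37  1.57]
shift [-0.004  0.005  0.032] twist 0.003
```

```bash
python3 -m creep '[[[0.01,0,0.02],0,0.1],[[0.02,0,0.04],0,0.1],[[0.03,0,0.06],0,0.1],[[0.03,0,0.06],0,0.1]]' 8;python3 goto.py; python3 -m creep '[[[0.01,0,0.02],0,0.1],[[0.02,0,0.04],0,0.1],[[0.03,0,0.06],0,0.1],[[0.03,0,0.06],0,0.1]]' 8;python3 goto.py $(python3 tgt.py 3 -16.5 74); python3 tilt.py s14
```

```text
time_s: 15.75
ee_pos: [0.5177, 0.0699, 0.2517]
eef_rot: [-3.142, -0.0, 0.061]
force: [-2.2, -0.3, -0.4]
grip_width: 0.0301
t 15.75 pos [0.5177 0.0699 0.2517] rot [-3.1416 -0.      0.0615] F [-2.2 -0.3 -0.4] w 0.0301 q [0.06 0.22 1.56 0.   1.36 1.57]
time_s: 16.15
ee_pos: [0.5191, 0.07, 0.2493]
eef_rot: [3.142, -0.0, 0.062]
force: [-5.4, -1.1, 7.2]
grip_width: 0.0303
t 16.15 pos [0.5191 0.07   0.2493] rot [ 3.1416e+00 -4.0000e-04  6.1600e-02] F [-5.4 -1.1  7.2] w 0.0303 q [ 0.06  0.22  1.56 -0.    1.36  1.57]
shift [-0.032  0.006 -0.018] twist 0.004
995 tool y med 0.016067188075147155 rect ((-26.426677703857422, -48.43997573852539), (111.27802276611328, 66.36796569824219), 26.50929832458496)
[[-91.0, -43.599998474121094], [-61.400001525878906, -103.0], [38.20000076293945, -53.29999923706055], [8.600000381469727, 6.099999904632568]]
199 86
```

View pics/s14.png

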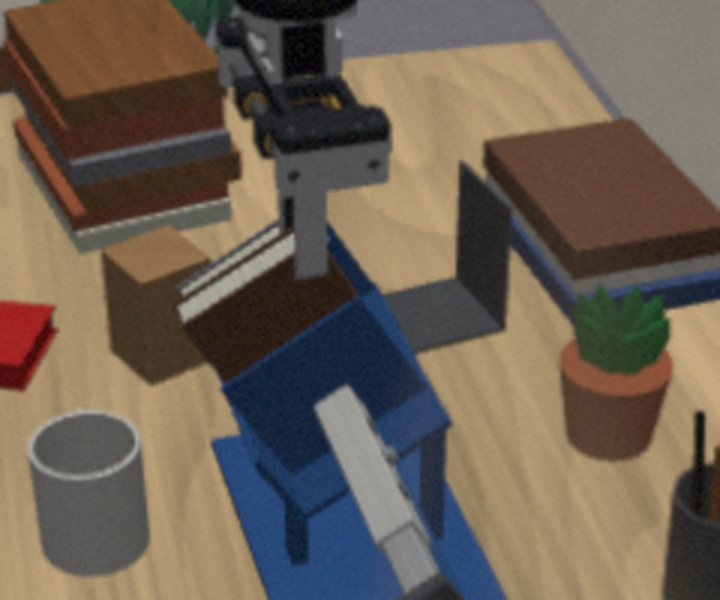

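```bash
python3 -m creep '[[[0,0,-0.01],0,0.1],[[0,0,-0.01],0,0.1],[[0,0,-0.01],0,0.1],[[0,0,-0.01],0,0.1]]' 3;python3 goto.py; python3 -m creep '[[[0,0,-0.01],0,0.36],[[0,0,-0.01],0,0.40],[[0,0,-0.01],0,0.45],[[0,0,-0.01],0,0.5],[[0,0,-0.01],0,0.5]]' ;python3 goto.py; python3 tilt.py s15
```

```text
time_s: 16.6
ee_pos: [0.5192, 0.07, 0.249]
eef_rot: [3.142, 0.0, 0.062]
force: [-4.1, -1.4, 2.0]
grip_width: 0.0297
t 16.6 pos [0.5192 0.07   0.249 ] rot [3.1415 0.     0.0616] F [-4.1 -1.4  2. ] w 0.0297 q [ 0.06  0.22  1.56 -0.    1.36  1.57]
time_s: 17.1
ee_pos: [0.5192, 0.07, 0.2494]
eef_rot: [3.142, -0.0, 0.061]
force: [0.1, 0.0, 0.3]
grip_width: 0.0468
t 17.1 pos [0.5192 0.07   0.2494] rot [ 3.1416e+00 -1.0000e-04  6.1500e-02] F [0.1 0.  0.3] w 0.0468 q [ 0.06  0.22  1.56 -0.    1.36  1.57]
987 tool y med 0.016464786004986243 rect ((-32.90071105957031, -47.835411071777344), (105.6759033203125, 58.099151611328125), 29.70575714111328)
[[-93.19999694824219, -48.79999923706055], [-64.4000015258789, -99.30000305175781], [27.399999618530273, -46.900001525878906], [-1.399999976158142, 3.5999999046325684]]
197 88
```

View pics/s15.png

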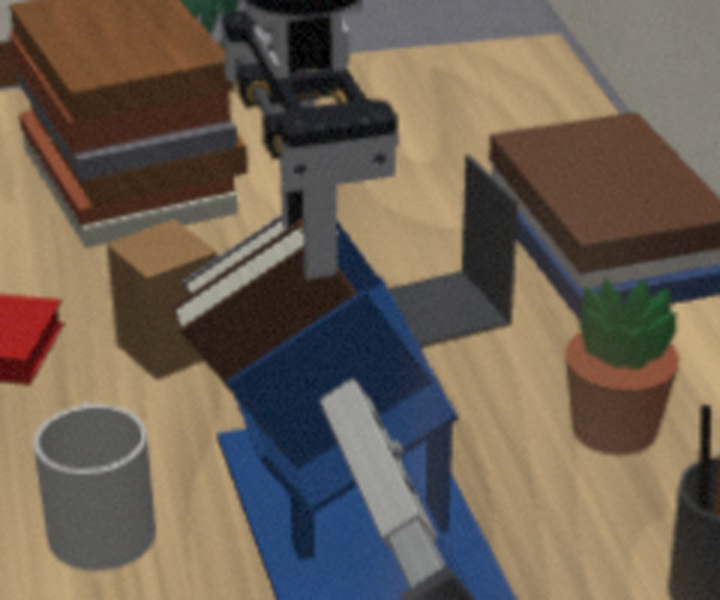

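Settled at about 29.7°. I'll lift clear and check from both cameras.

```bash
python3 -m creep '[[[0,0,-0.3],0,0.5],[[0,0,-0.8],0,0.5],[[0,0,-1.5],0,0.5],[[0,0,-2.2],0,0.5],[[-0.6,0,-2.8],0,0.5],[[-1.4,0,-3],0,0.5],[[-2.2,-0.5,-3],0,0.5],[[-2.6,-1.3,-3],0,0.5],[[-2.6,-2.2,-3],0,0.5],[[-2.6,-3,-3],0,0.5],[[-2.6,-4,-3],0,0.5],[[-2.6,-4,-3],0,0.5]]';python3 goto.py
python3 - <<'E'
from station import vision
from fit import *
q=np.load("rack.npy"); Rw=Rz(q[2])@RT; o=np.array([q[0],q[1],.1])
for n,b in(("top",(195,180,345,320)),("side",(210,80,370,240))):
    c=vision.camera(n); np.savez(f"pics/{n}16.npz",**c); crop(c,*b,3.7,f"pics/{n}16.png")
    L=(cloud(c)-o)@Rw
    for nm,z0,z1,y0,y1 in(("new top",.138,.158,-.05,.02),("kept top",.09,.108,.004,.1)):
        M=(L[...,2]>z0)&(L[...,2]<z1)&(L[...,1]>y0)&(L[...,1]<y1)&(abs(L[...,0])<.08)
        P=L[M]; print(n,nm,len(P),np.percentile(P,[2,50,98],axis=0).round(4).tolist() if len(P) else 0)
        if len(P)>50: print("  plane slope",np.linalg.lstsq(np.c_[P[:,:2],np.ones(len(P))],P[:,2],rcond=None)[0].round(3))
E
```

```text
time_s: 18.35
ee_pos: [0.3761, 0.2656, 0.3987]
eef_rot: [-3.141, 0.001, 0.066]
force: [0.0, -0.7, 0.0]
grip_width: 0.0468
t 18.35 pos [0.3761 0.2656 0.3987] rot [-3.1415e+00  1.4000e-03  6.6400e-02] F [ 0.  -0.7  0. ] w 0.0468 q [0.53 0.02 1.45 0.   1.67 2.04]
top new top 1069 [[-0.0528, -0.031, 0.1401], [0.0005, -0.0161, 0.1446], [0.0487, -0.0016, 0.1488]]
  plane slope [-0.    -0.002  0.145]
top kept top 2482 [[-0.0528, 0.0079, 0.0922], [-0.0063, 0.0523, 0.0965], [0.0349, 0.0961, 0.101]]
  plane slope [-0.002 -0.008  0.097]
side new top 646 [[-0.0531, -0.0359, 0.1387], [-0.0021, -0.0202, 0.1439], [0.0484, -0.0028, 0.1481]]
  plane slope [0.005 0.05  0.145]
side kept top 238 [[-0.0529, 0.0753, 0.0912], [-0.0029, 0.0871, 0.096], [0.056, 0.0952, 0.1003]]
  plane slope [-0.019 -0.102  0.105]
```

View pics/side16.png

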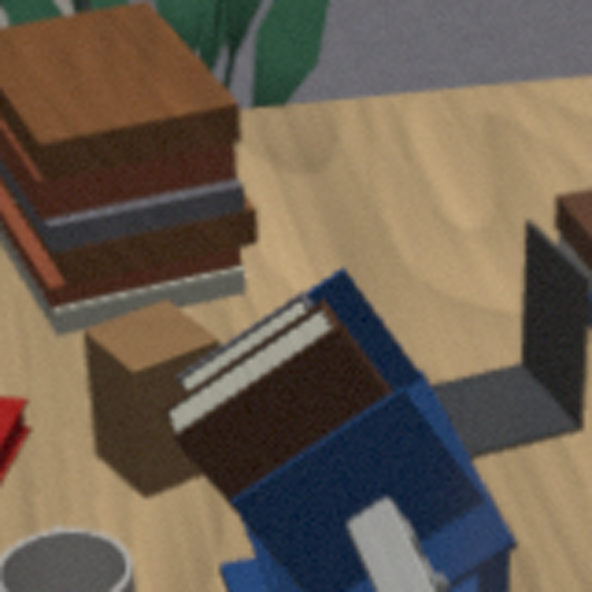

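View pics/top16.png

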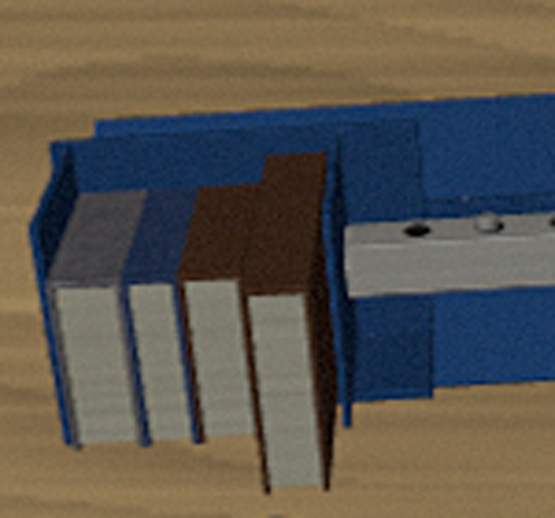

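```bash
python3 -m creep '[[[0,0,0],0,0.5],[[0,0,0],0,0.5],[[0,0,0],0,0.5]]'; python3 -c "
from station import ctrl; print(ctrl.hand_in())"
```

```text
time_s: 18.75
ee_pos: [0.3774, 0.2607, 0.3997]
eef_rot: [-3.141, -0.0, 0.06]
force: [0.2, 0.5, -0.3]
grip_width: 0.0472
the job is handed in; nothing more can be done
None
```

I moved the sliding end to the next hole, put the thick book in the gap, and handed the job in at 18.75 s. The hand-in gives no verdict, so the results below are my own camera and force checks.

- **Rack:** I pinched the tube at the pin and drew the end out about 36 mm. The pin is visibly proud again in both cameras.
- **Book:** I gripped it near its top spine corner with a light hold, so it swung to about 28° and roughly matched the tray's tilt. I lowered it until it touched the floor and let go. It settled to 29.7° against the tray's 30°.
- **Last checks:**
  - The book's top is parallel to the tray floor within 0.3° (top camera).
  - Its centre is at about x −2 mm, y −16 mm (−20 mm from the side camera) and z 71–74 mm in the tray.
  - The three kept books are still down in place.
  - The bystanders in the last pictures showed no visible shift; I did not measure any of them, and those crops leave some out.
  - The gripper is clear and reads no force.
- **Disagreements:**
  - Depth readings came out about 3 mm low on both the new and the kept books, which I took as camera bias.
  - The side camera shows a slope on the book tops that the top camera does not. I put this down to pixels at the edges.

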